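# Pop the battery hatch of the lens bench

### The arm

A 6-joint arm with a two-finger parallel gripper is mounted at the origin on the work surface. World frame = base frame: x ahead of the robot, y to its left, z up, the work surface at z = 0. Lengths are in m, angles in degrees, forces in N, time in s.
With the tool pointing down it reaches from about 0.325 to 0.85 m from the base axis. Payload 15.5 kg.
Tool frame: the origin (TCP) lies at the very end of the fingers, on their centre line; the grasp point (between the pads) lies 19 mm behind it; z points along the fingers, y is the line along which they close (so a half turn about z gives the same grasp; the last joint's range is limited). The gripper opens to 91 mm and grips with 3 to 60 N. Pads are 32 mm wide; open, the fingers measure 118 mm over their backs; the gripper's body (76 mm by 178 mm) begins 60 mm behind the grasp point.
Start: joints at [66.721, 28.281, 77.091, -0, 74.628, -5.472], TCP at [0.191, 0.595, 0.214] pointing down, gripper open.
Joint ranges: [-166.48, 166.48], [-47.26, 123.95], [12.59, 153.08], [-70.14, 250.14], [6.76, 159.57], [-176.63, 176.63]. Speed limits (degrees/s): [108.29, 108.29, 147.25, 172.46, 172.46, 172.46].

### API

Orientations are given as a 3x3 rotation matrix whose columns are the frame's x, y, z axes.
In Python, from station import readout, capture, camera_info, workorder, regions_of gives the robot as it stands.
- The arm moves only by the shell command python3 -m creep 'ROWS' [FORCE]. ROWS is JSON, a list of rows, each an object with "jaw": the opening, from 0 (shut) to 1 (fully open); "dp": the shift along the tool's x, y, z in mm, a list of three; "turn": the turn, a rotation vector about the tool's x, y, z in rad, a list of three. A call has 1 to 8 rows; each row is the pose to reach, as a shift and turn from the pose commanded when the call began, along the tool's axes at that moment; what a row does not reach only later rows make up. A row lasts 1/10 s, in which the tool goes at most 50 mm and 8.59 degrees, less where a joint would pass 70% of its speed; a pose out of reach is approached as far as the arm can. A call with a gripper value outside its range is refused whole. The fingers move at their own pace and stop on an object; FORCE is the grip in N (left out, the last holds). Time passes only in rows, so rows that repeat a pose let the fingers close. It gives the time, the measured TCP pose, the force, the opening and the grip force at its end, in the units of the state.
- readout.observe(): the state, without advancing time (a new reading comes with each control period).
- capture(name): name is "scene" or "top"; returns the picture (384x512x3 uint8, red, green, blue); there is no depth.
- camera_info(name): a dict with "fx", "fy", "cx", "cy" (pixels), "world_to_cam" (4x4, takes a point from world to camera coordinates). Camera axes: x right, y down, z forward; pixel columns grow to the right and rows downward; lengths in m; the calibration is good to about 2 mm. A picture is of the moment at which its call begins. camera_info takes no time and is no camera call.
- workorder.hand_in(): hands the job in; it is judged then, once.
Trained networks look in the newest picture that a camera, given by its name, has taken for a name from the list of things; names that differ only in an ending like _2 or _b are one class to them, and where a whole thing is asked for, a point or a joint stands for the part that bears it (a point fixed in the world has none). Each returns a list of dicts, best first, with "confidence" (0 to 1); they miss things now and then, are a little off and sometimes report something else, mostly with a low value. They report only what shows in the picture. A call takes as long as a camera call.
- regions_of(label, camera): "mask" (384x512 bool, what is visible of it) and "xy" ([column, row] in pixels, amid what is visible of it).
The state is a dict: "clock": time; "q": joint angles; "dq": joint speeds; "joint_torque": joint torques, N m; "tool_pos": TCP position; "tool_rot": TCP orientation; "force": force on the tool from outside, world axes, zero at the start; "wrist_torque": the same for the moment, N m; "width": finger opening in m; "grip_force": force on a finger pad.
Only numpy, scipy, OpenCV 4.12 (cv2) and the standard library are available. Lean on these libraries where they do the work, as an engineer would, in place of code of your own. Each camera call takes 0.05 s, during which the arm holds its last target. There are 200 camera calls.

### The job

The fixation lamp's batteries are due for a check. With a shut fingertip, press gently down, once, on the ribbed front edge of the long battery hatch until its push-push latch lets go, then draw back so that the hatch springs up by itself, and watch for a few seconds that it stays open before you finish. A second press would latch it shut again; do not reach inside or hook the hatch, do not press the short fuse hatch, and leave the lenses and tools lying where they are.

Things in the scene. Friction and masses are not known exactly. Their poses are not given: they have to be found in the camera images.
- battery_hatch (a joint): Angle (rad) of the long hatch, the one to press, 100 x 64 mm. 0 to 0.02 = latched shut (level), negative = pressed in (end stop -0.089), positive = open; sprung, it stands by itself at 1.25. Freed at about -0.035, it stays under the finger and swings up within about a second when the finger rises. A shorter press leaves it latched; pushing an open hatch fully down latches it again.
- battery_press (a point): Place to press: on the flat top of the long hatch, on its centre line, 16 mm in from the front (free) edge, by three low ribs; z = 0.061 to 0.062 m when shut. x axis: from front edge to hinge, y across, z out of the top; moves with the hatch. Pressed 3 to 4 mm down here (about 4 N) the latch lets go; the end stop comes at 7 mm.
- battery_hinge (a point): Middle of the long hatch's hinge line, at its rear edge, 84 mm behind battery_press and 58 mm above the bench. When open, the hatch reaches to 155 mm above the bench here.
- battery_box: The oblong white plastic box whose whole top is the long hatch, fixed to the bench, 92 x 56 mm, 56 mm high at the hinge (the other box, of the same look, is square). Origin: centre of its underside; x from the front edge towards the hinge, z up.
- fuse_hatch (a joint): Angle (rad) of the short hatch of the other box, not to be pressed: 64 by 64 mm, square, top 61 mm above the bench, same kind of latch and same ribs. 0 to 0.03 = latched shut, positive = open.
- fuse_box: The shorter, square white box under the short fuse hatch, fixed to the bench. Origin: centre of its underside; x from the front edge towards the hinge.
- maddox: Round trial lens, blue ribbed acrylic in a black rim 38 mm across, 5 mm thick, with a tab, lying loose. Origin: centre of its underside.
- prism: Round prism trial lens in a brass rim 38 mm across, about 8 mm high, with a tab, lying loose. Origin: centre of its underside.
- dish: Cream ceramic lens dish, 90 mm across, 25 mm high, loose. Origin: centre of its underside.
- occluder: Matte black paddle occluder lying flat, 4 mm thick: disc 54 mm across with a handle 108 mm long towards its -x. Origin: under the disc's centre.
- penlight: Metal penlight lying flat, about 135 mm long (along its x), 18 mm high. Origin: under the middle of its barrel.
- ruler: Steel ruler, 25 x 160 mm (along its y), 4 mm thick, lying flat. Origin: centre of its underside.

How it is judged:
By the outcome, as a careful person would: the job done as asked, in the order asked, and still so for the second after the job is handed in, with the robot touching nothing.
It also fails if it takes over 38 s, if anything falls off the work surface, if the arm or the gripper's body presses on something with over 40 N, if the wrist force passes 120 N, or if a joint passes its speed limit or range.

## Working session

There is one attempt and no reset: what is moved stays moved. The work goes in short steps, Python scripts to look and compute and a shell command to move; the robot and the scene stay as the last step left them, time stands still between calls to the robot, and variables do not carry over. Pictures are saved under pics/ and viewed, at most 10 in all, crops included, and the job is handed in when it is done.

```bash
mkdir -p pics; cat > h.py <<'E'
import numpy as np, cv2
from station import readout, capture, camera_info, workorder, regions_of
def ray(cam,uv,z):
    c=camera_info(cam);T=np.array(c["world_to_cam"]);R=T[:3,:3];t=T[:3,3]
    o=-R.T@t;d=R.T@np.array([(uv[0]-c["cx"])/c["fx"],(uv[1]-c["cy"])/c["fy"],1])
    return o+d*(z-o[2])/d[2]
def proj(cam,p):
    c=camera_info(cam);T=np.array(c["world_to_cam"]);q=T[:3,:3]@np.array(p)+T[:3,3]
    return np.array([c["fx"]*q[0]/q[2]+c["cx"],c["fy"]*q[1]/q[2]+c["cy"]])
E
python3 - <<'E'
from h import *
for c in("top","scene"):
    im=capture(c);cv2.imwrite(f"pics/{c}0.png",im[:,:,::-1])
    for l in("battery_hatch","battery_box","fuse_hatch","fuse_box"):
        for r in regions_of(l,c)[:2]:
            cs,_=cv2.findContours(r["mask"].astype(np.uint8),0,2)
            b=cv2.minAreaRect(max(cs,key=cv2.contourArea)) if cs else None
            w=[ray(c,p,.061)[:2].round(3).tolist() for p in cv2.boxPoints(b)] if b else None
            print(c,l,round(r["confidence"],2),np.round(r["xy"]),w)
s=readout.observe();print(s["clock"],s["tool_pos"],s["tool_rot"],s["force"])
E
```

```text
top battery_hatch 0.69 [330. 162.] [[0.645, -0.139], [0.652, -0.205], [0.55, -0.213], [0.543, -0.148]]
top battery_box 0.63 [329. 161.] [[0.647, -0.134], [0.655, -0.205], [0.546, -0.214], [0.538, -0.144]]
top fuse_hatch 0.75 [221. 155.] [[0.639, 0.173], [0.654, 0.107], [0.585, 0.092], [0.571, 0.157]]
top fuse_box 0.76 [224. 155.] [[0.641, 0.175], [0.656, 0.109], [0.581, 0.092], [0.567, 0.158]]
scene battery_box 0.75 [238. 261.] [[0.56, -0.229], [0.54, -0.138], [0.667, -0.14], [0.679, -0.225]]
scene fuse_hatch 0.94 [318. 192.] [[0.601, 0.091], [0.578, 0.166], [0.639, 0.17], [0.66, 0.096]]
scene fuse_hatch 0.24 [268. 218.] [[0.559, -0.034], [0.585, -0.007], [0.614, -0.04], [0.589, -0.066]]
scene fuse_box 0.82 [316. 202.] [[0.611, 0.054], [0.571, 0.165], [0.646, 0.175], [0.68, 0.067]]
scene fuse_box 0.6 [363. 160.] [[0.576, 0.315], [0.554, 0.364], [0.643, 0.39], [0.662, 0.342]]
0.5 [0.1911501  0.59503742 0.21390554] [[-9.52083436e-01  3.05838405e-01  2.13084975e-05]
 [ 3.05838405e-01  9.52083436e-01 -2.72247108e-05]
 [-2.86138296e-05 -1.94032393e-05 -9.99999999e-01]] [-0.29131086 -1.05410949 -0.39047509]
```

```bash
python3 - <<'E'
import cv2
a=cv2.imread("pics/top0.png");b=cv2.imread("pics/scene0.png")
x=cv2.resize(a[110:215,275:385],(440,420),interpolation=2);
cv2.imwrite("pics/crop.png",cv2.hconcat([x,cv2.resize(b[210:315,185:275],(360,420),interpolation=2)]))
E
```

```text
(no output)
```

View pics/top0.png

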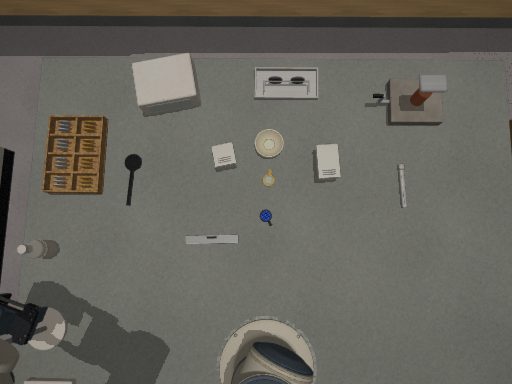

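View pics/scene0.png

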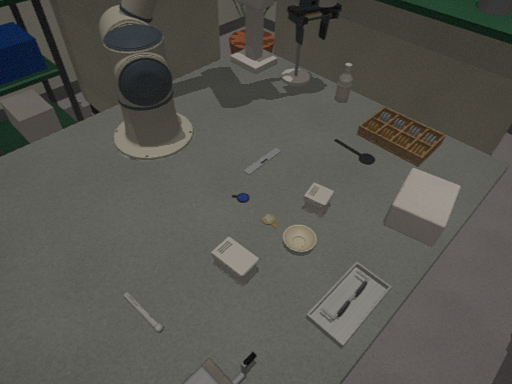

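View pics/crop.png

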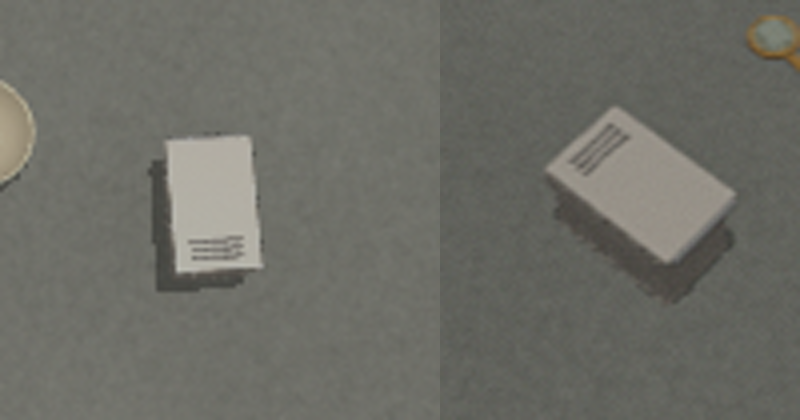

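Both pictures show the oblong white box (top view at about 329,162), with ribs on the end nearest the robot (about 329,172). The square box at 223,155 is the fuse box. I'll work out the press point from the corners in both views.

```bash
python3 - <<'E'
from h import *
C={"top":([(176,272),(262,267),(250,136),(165,140),(216,248)],(275,110)),
"scene":([(177,106),(107,170),(228,264),(297,194),(160,148)],(185,210))}
for c,(p,o) in C.items():
    w=np.array([ray(c,np.array(q)/4+o,.061)[:2] for q in p]);print(c,w.round(3).tolist())
    f=(w[0]+w[1])/2;r=(w[2]+w[3])/2;u=(r-f)/np.linalg.norm(r-f)
    print(" len",np.linalg.norm(r-f),"wid",np.linalg.norm(w[0]-w[1]),np.linalg.norm(w[2]-w[3]),"ang",np.degrees(np.arctan2(u[1],u[0])),"press",f+.016*u,"from centre",(f+r)/2-.034*u)
R=np.array(readout.observe()["tool_rot"]);t=np.array(readout.observe()["tool_pos"])
print(R.T@(np.array([.566,-.178,.1])-t)*1000)
E
```

```text
top [[0.546, -0.15], [0.551, -0.213], [0.649, -0.206], [0.645, -0.143], [0.564, -0.18]]
 len 0.09924802969812851 wid 0.06315175045119316 0.06312795010235579 ang 4.459438599993047 press [ 0.56436699 -0.18067008] from centre [ 0.56399214 -0.18069931]
scene [[0.552, -0.146], [0.558, -0.209], [0.656, -0.203], [0.651, -0.14], [0.568, -0.176]]
 len 0.09876412333694175 wid 0.06328127589779325 0.06306486752946022 ang 3.9516038211356532 press [ 0.57085117 -0.17684797] from centre [ 0.5702347  -0.17689056]
[-593.30965587 -621.35041876  113.93457111]
```

Both views give the stated size of 100 x 63 mm. The press point is about (0.567, -0.179), with the hatch axis at about 4.2°. I'll move above it with the jaws shut and the tool turned to line up.

```bash
python3 -m creep '[{"jaw":0,"dp":[-75,-78,0],"turn":[0,0,-0.1]},{"jaw":0,"dp":[-150,-156,0],"turn":[0,0,-0.2]},{"jaw":0,"dp":[-225,-234,0],"turn":[0,0,-0.3]},{"jaw":0,"dp":[-300,-312,0],"turn":[0,0,-0.387]},{"jaw":0,"dp":[-595,-622,0],"turn":[0,0,-0.387]},{"jaw":0,"dp":[-595,-622,0],"turn":[0,0,-0.387]},{"jaw":0,"dp":[-595,-622,0],"turn":[0,0,-0.387]},{"jaw":0,"dp":[-595,-622,0],"turn":[0,0,-0.387]}]' 10
python3 - <<'E'
from h import *
s=readout.observe();R=np.array(s["tool_rot"]);t=np.array(s["tool_pos"]);print(R.round(3),t,s["force"],R.T@(np.array([.567,-.179,.12])-t)*1000)
E
```

```text
clock: 1.3
tool_pos: [0.3669, 0.2337, 0.2142]
tool_rot: [[-0.997, -0.076, 0.001], [-0.076, 0.997, 0.0], [-0.001, 0.0, -1.0]]
force: [0.2, 0.3, 0.6]
width: 0.0301
grip_force: 0.0
[[-0.997 -0.076  0.001]
 [-0.076  0.997  0.   ]
 [-0.001  0.    -1.   ]] [0.36687901 0.23368761 0.21418962] [0.17660779 0.33949401 0.58138413] [-167.92256555 -426.79924779   94.210241  ]
```

```bash
python3 -m creep '[{"jaw":0,"dp":[-168,-427,0],"turn":[0,0,0]},{"jaw":0,"dp":[-168,-427,0],"turn":[0,0,0]},{"jaw":0,"dp":[-168,-427,0],"turn":[0,0,0]},{"jaw":0,"dp":[-168,-427,0],"turn":[0,0,0]},{"jaw":0,"dp":[-168,-427,0],"turn":[0,0,0]},{"jaw":0,"dp":[-168,-427,0],"turn":[0,0,0]},{"jaw":0,"dp":[-168,-427,0],"turn":[0,0,0]},{"jaw":0,"dp":[-168,-427,0],"turn":[0,0,0]}]'
python3 - <<'E'
from h import *
s=readout.observe();R=np.array(s["tool_rot"]);t=np.array(s["tool_pos"]);print(R.round(3),t,s["force"],R.T@(np.array([.567,-.179,.075])-t)*1000)
E
```

```text
clock: 2.1
tool_pos: [0.5412, -0.1268, 0.2141]
tool_rot: [[-0.997, -0.076, 0.0], [-0.076, 0.997, -0.0], [-0.0, -0.0, -1.0]]
force: [0.3, 1.2, 0.4]
width: 0.0007
grip_force: 0.0
[[-0.997 -0.076  0.   ]
 [-0.076  0.997 -0.   ]
 [-0.    -0.    -1.   ]] [ 0.54122525 -0.12675055  0.21407965] [0.27710178 1.24518698 0.3936153 ] [-21.69369402 -54.03434146 139.09408525]
```

```bash
python3 -m creep '[{"jaw":0,"dp":[-20,-45,20],"turn":[0,0,0]},{"jaw":0,"dp":[-20,-45,55],"turn":[0,0,0]},{"jaw":0,"dp":[-20,-45,90],"turn":[0,0,0]},{"jaw":0,"dp":[-20,-45,115],"turn":[0,0,0]},{"jaw":0,"dp":[-20,-45,125],"turn":[0,0,0]},{"jaw":0,"dp":[-20,-45,125],"turn":[0,0,0]},{"jaw":0,"dp":[-20,-45,125],"turn":[0,0,0]},{"jaw":0,"dp":[-20,-45,125],"turn":[0,0,0]}]'
python3 - <<'E'
from h import *
s=readout.observe();R=np.array(s["tool_rot"]);t=np.array(s["tool_pos"]);print(t,s["force"],R.T@(np.array([.567,-.179,.065])-t)*1000)
a=capture("top");b=capture("scene")
print(proj("scene",t),proj("top",t))
x=cv2.resize(a[110:215,275:385],(440,420),interpolation=2);
cv2.imwrite("pics/crop2.png",cv2.hconcat([x,cv2.resize(b[210:315,185:275],(360,420),interpolation=2)])[:,:,::-1])
E
```

```text
clock: 2.9
tool_pos: [0.5649, -0.1681, 0.0904]
tool_rot: [[-0.997, -0.076, 0.002], [-0.076, 0.997, -0.001], [-0.002, -0.001, -1.0]]
force: [1.0, 0.9, 0.8]
width: 0.0008
grip_force: 0.0
[ 0.56490461 -0.16813212  0.09041247] [0.97522808 0.92804472 0.82103613] [ -1.2063347  -10.96840712  25.42703172]
[225.9237014  237.28553572] [326.33555945 169.97648799]
```

View pics/crop2.png

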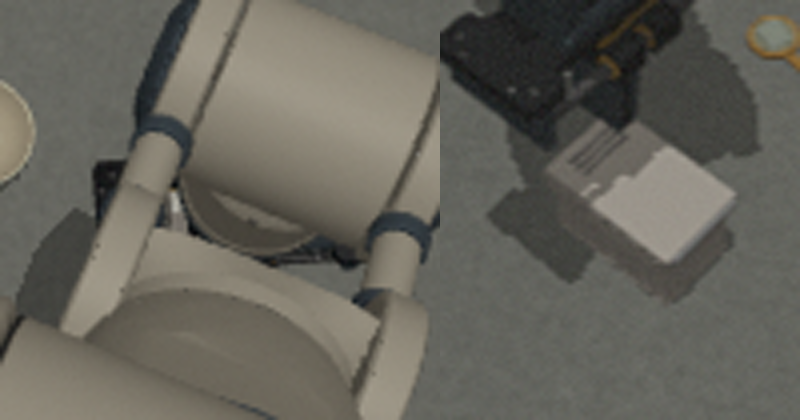

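The scene view shows the shut fingertip hanging over the ribbed end at about (228,241), close to where the calibration puts it. I'll move to just above the press point.

```bash
python3 -m creep '[{"jaw":0,"dp":[-1,-11,5],"turn":[0,0,0]},{"jaw":0,"dp":[-1,-11,12],"turn":[0,0,0]},{"jaw":0,"dp":[-1,-11,20],"turn":[0,0,0]},{"jaw":0,"dp":[-1,-11,24],"turn":[0,0,0]},{"jaw":0,"dp":[-1,-11,24],"turn":[0,0,0]},{"jaw":0,"dp":[-1,-11,24],"turn":[0,0,0]}]'
python3 - <<'E'
from h import *
s=readout.observe();t=np.array(s["tool_pos"]);print(s["clock"],t,s["force"])
b=capture("scene");print((proj("scene",t)-[185,210])*6)
cv2.imwrite("pics/crop3.png",cv2.resize(b[210:305,185:275],(540,570),interpolation=2)[:,:,::-1])
E
```

```text
clock: 3.6
tool_pos: [0.5658, -0.1786, 0.0648]
tool_rot: [[-0.997, -0.076, -0.0], [-0.076, 0.997, 0.0], [0.0, 0.0, -1.0]]
force: [-1.2, 0.3, 0.0]
width: 0.001
grip_force: 0.0
3.6 [ 0.56581056 -0.17864672  0.06476447] [-1.22928494  0.28066506  0.02936237]
[230.18385939 217.30268898]
```

View pics/crop3.png

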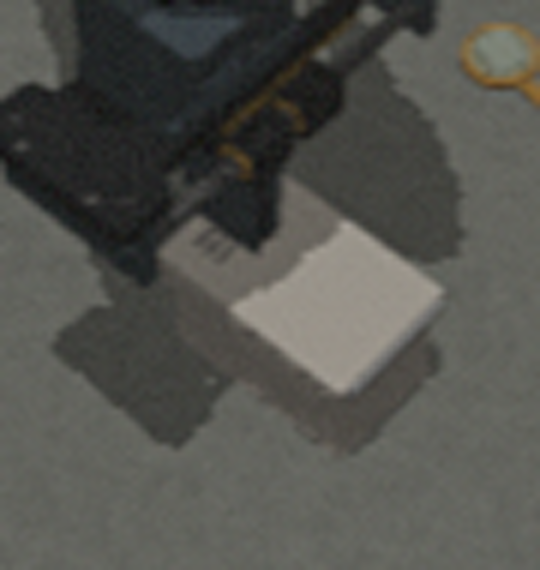

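The finger is centred over the ribs: its bottom edge is at about (240,228) in the crop, beside the visible rib ends. Now one slow press.

```bash
python3 -m creep '[{"jaw":0,"dp":[0,0,2],"turn":[0,0,0]},{"jaw":0,"dp":[0,0,3],"turn":[0,0,0]},{"jaw":0,"dp":[0,0,4],"turn":[0,0,0]},{"jaw":0,"dp":[0,0,5],"turn":[0,0,0]},{"jaw":0,"dp":[0,0,5.5],"turn":[0,0,0]},{"jaw":0,"dp":[0,0,6],"turn":[0,0,0]},{"jaw":0,"dp":[0,0,6],"turn":[0,0,0]},{"jaw":0,"dp":[0,0,6],"turn":[0,0,0]}]'
```

```text
clock: 4.45
tool_pos: [0.566, -0.1788, 0.059]
tool_rot: [[-0.997, -0.076, 0.0], [-0.076, 0.997, -0.0], [-0.0, -0.0, -1.0]]
force: [1.1, -1.1, 2.7]
width: 0.0009
grip_force: 1.3
```

```bash
python3 -m creep '[{"jaw":0,"dp":[0,0,0.5],"turn":[0,0,0]},{"jaw":0,"dp":[0,0,1],"turn":[0,0,0]},{"jaw":0,"dp":[0,0,1.5],"turn":[0,0,0]},{"jaw":0,"dp":[0,0,2],"turn":[0,0,0]},{"jaw":0,"dp":[0,0,2],"turn":[0,0,0]},{"jaw":0,"dp":[0,0,2],"turn":[0,0,0]}]'
python3 - <<'E'
from h import *
s=readout.observe();print(s["tool_pos"],s["force"])
E
```

```text
clock: 5.05
tool_pos: [0.566, -0.1788, 0.0569]
tool_rot: [[-0.997, -0.076, 0.0], [-0.076, 0.997, -0.0], [-0.0, -0.0, -1.0]]
force: [0.9, 0.0, 3.9]
width: 0.0003
grip_force: 1.7
[ 0.56595849 -0.17880372  0.05692473] [0.87067188 0.03405706 3.88621005]
```

The depth is about 4.5 mm at 4 N, past the release point and short of the end stop. I'll draw back up, then towards the robot.

```bash
python3 -m creep '[{"jaw":0,"dp":[0,0,-25],"turn":[0,0,0]},{"jaw":0,"dp":[30,0,-60],"turn":[0,0,0]},{"jaw":0,"dp":[65,0,-90],"turn":[0,0,0]},{"jaw":0,"dp":[105,0,-110],"turn":[0,0,0]},{"jaw":0,"dp":[140,0,-130],"turn":[0,0,0]},{"jaw":0,"dp":[150,0,-140],"turn":[0,0,0]},{"jaw":0,"dp":[150,0,-140],"turn":[0,0,0]},{"jaw":0,"dp":[150,0,-140],"turn":[0,0,0]}]'
python3 -m creep '[{"jaw":0,"dp":[0,0,0],"turn":[0,0,0]},{"jaw":0,"dp":[0,0,0],"turn":[0,0,0]},{"jaw":0,"dp":[0,0,0],"turn":[0,0,0]},{"jaw":0,"dp":[0,0,0],"turn":[0,0,0]},{"jaw":0,"dp":[0,0,0],"turn":[0,0,0]},{"jaw":0,"dp":[0,0,0],"turn":[0,0,0]},{"jaw":0,"dp":[0,0,0],"turn":[0,0,0]},{"jaw":0,"dp":[0,0,0],"turn":[0,0,0]}]'
python3 - <<'E'
from h import *
b=capture("scene")
cv2.imwrite("pics/s4.png",b[:,:,::-1])
E
```

```text
clock: 5.85
tool_pos: [0.4171, -0.1903, 0.1967]
tool_rot: [[-0.997, -0.076, 0.0], [-0.076, 0.997, -0.0], [-0.0, -0.0, -1.0]]
force: [0.5, 0.3, 0.0]
width: 0.0003
grip_force: 0.0
clock: 6.65
tool_pos: [0.4163, -0.1902, 0.197]
tool_rot: [[-0.997, -0.076, 0.0], [-0.076, 0.997, -0.0], [-0.0, -0.0, -1.0]]
force: [0.6, 0.8, 0.8]
width: 0.0001
grip_force: 0.0
```

View pics/s4.png

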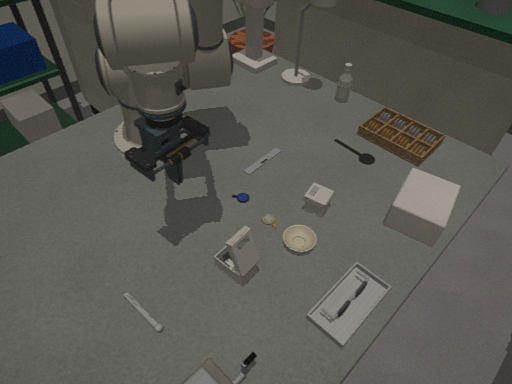

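The long hatch now stands open (about 243,250), the fuse hatch is still shut (319,195), and nothing else has moved. I'll watch for a few seconds.

```bash
python3 -m creep '[{"jaw":0,"dp":[0,0,0],"turn":[0,0,0]},{"jaw":0,"dp":[0,0,0],"turn":[0,0,0]},{"jaw":0,"dp":[0,0,0],"turn":[0,0,0]},{"jaw":0,"dp":[0,0,0],"turn":[0,0,0]},{"jaw":0,"dp":[0,0,0],"turn":[0,0,0]},{"jaw":0,"dp":[0,0,0],"turn":[0,0,0]},{"jaw":0,"dp":[0,0,0],"turn":[0,0,0]},{"jaw":0,"dp":[0,0,0],"turn":[0,0,0]}]' >/dev/null
python3 -m creep '[{"jaw":0,"dp":[0,0,0],"turn":[0,0,0]},{"jaw":0,"dp":[0,0,0],"turn":[0,0,0]},{"jaw":0,"dp":[0,0,0],"turn":[0,0,0]},{"jaw":0,"dp":[0,0,0],"turn":[0,0,0]},{"jaw":0,"dp":[0,0,0],"turn":[0,0,0]},{"jaw":0,"dp":[0,0,0],"turn":[0,0,0]},{"jaw":0,"dp":[0,0,0],"turn":[0,0,0]},{"jaw":0,"dp":[0,0,0],"turn":[0,0,0]}]' >/dev/null
python3 -m creep '[{"jaw":0,"dp":[0,0,0],"turn":[0,0,0]},{"jaw":0,"dp":[0,0,0],"turn":[0,0,0]},{"jaw":0,"dp":[0,0,0],"turn":[0,0,0]},{"jaw":0,"dp":[0,0,0],"turn":[0,0,0]},{"jaw":0,"dp":[0,0,0],"turn":[0,0,0]},{"jaw":0,"dp":[0,0,0],"turn":[0,0,0]},{"jaw":0,"dp":[0,0,0],"turn":[0,0,0]},{"jaw":0,"dp":[0,0,0],"turn":[0,0,0]}]' >/dev/null
python3 -m creep '[{"jaw":0,"dp":[0,0,0],"turn":[0,0,0]},{"jaw":0,"dp":[0,0,0],"turn":[0,0,0]},{"jaw":0,"dp":[0,0,0],"turn":[0,0,0]},{"jaw":0,"dp":[0,0,0],"turn":[0,0,0]},{"jaw":0,"dp":[0,0,0],"turn":[0,0,0]},{"jaw":0,"dp":[0,0,0],"turn":[0,0,0]},{"jaw":0,"dp":[0,0,0],"turn":[0,0,0]},{"jaw":0,"dp":[0,0,0],"turn":[0,0,0]}]'
python3 - <<'E'
from h import *
b=capture("scene");a=cv2.imread("pics/s4.png")[:,:,::-1]
print("diff to earlier",np.abs(b[215:290,205:275].astype(int)-a[215:290,205:275]).mean())
cv2.imwrite("pics/s5.png",cv2.resize(b[170:310,180:350],(680,560))[:,:,::-1])
E
```

```text
clock: 9.9
tool_pos: [0.4163, -0.1902, 0.1969]
tool_rot: [[-0.997, -0.076, 0.0], [-0.076, 0.997, -0.0], [-0.0, -0.0, -1.0]]
force: [-0.6, -0.2, 0.1]
width: 0.0005
grip_force: 0.0
diff to earlier 1.7503492063492063
```

View pics/s5.png

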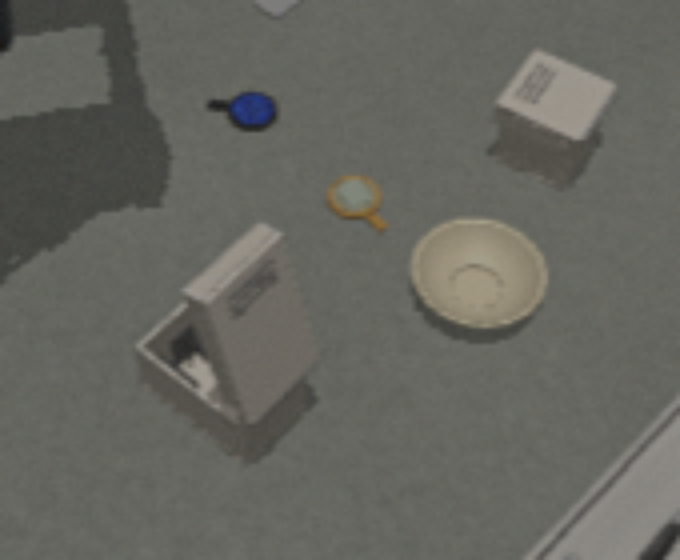

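The hatch is still open (crop 250,320) and unchanged after 4 s. The fuse hatch is still shut (555,95).

```bash
python3 -c "from station import workorder;print(workorder.hand_in())"
```

```text
the job is handed in; nothing more can be done
None
```

The long battery hatch opened after one gentle press (about 4 N) and stayed open for the roughly 4 s I watched; the fuse hatch is still shut, the lenses and tools lie where they were, and the job is handed in.

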